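# Dispense the vials from the gated chute into the tray

### The job

Push the white tray along the bench, squarely and fully home against the front of the vial dispenser, under the mouth of its chute. Then press the long end of the dispenser's lever all the way down to raise the heavy gate, hold it there until all three vials have rolled out into the tray, and let the lever come back up so that the gate falls shut. Pick nothing up: do not touch the vials or the gate, do not lift or tip the tray, and leave the jar, the bottle and the timer where they stand.

Things in the scene. Friction and masses are not known exactly. Their poses are not given: they have to be found in the camera images.
- dispenser: Fixed white vial dispenser: open chute sloping 15 deg down to its mouth. Origin: bench level, middle of the flat front panel below the mouth (88 wide, 37 high), against which the tray goes. +x across the chute, away from the lever; +y up the chute, away from the mouth; z up. Chute: x -42..42, y -13..122 mm, 115 mm high (135 with the gate up). Lever stand: x -106..-76, y 2..47 mm, 101 mm high.
- mouth (a point): Middle of the nose, the lower end of the chute's floor, over which the vials roll out: 34 mm above the bench (underside 31 mm), overhanging the dispenser's front panel by 13 mm, so that the tray's 24 mm wall passes below it.
- gate (a joint): Angle (rad) of the gate, a heavy steel flap (0.6 kg) over the lower half of the chute, hinged across it; its turned-down lip holds the vials back. 0 shut (it falls shut by its own weight), 0.6 fully raised; the vials roll out from about 0.45. The lever's short end lifts it from below a lug on its side; gate angle is about 1.25 times the lever angle, both ways.
- lever (a joint): Angle (rad) of the lever: 0 at rest, long end up (the gate's weight and a light spring return it), 0.485 fully pressed on its stop. Its pivot is at x -91, y +24, z 87 mm in the dispenser's frame, axis along the dispenser's y; short arm 36 mm under the gate's lug, long arm 90 mm towards -x. Pressing down on the pad takes 4 to 9 N, more on the stop.
- lever_pad (a point): Centre of the top face of the grey ribbed press pad (34 mm along the lever, 24 across, 9 thick) on the lever's long end. At rest it is at x -176, y +24, z 116 mm in the dispenser's frame, sloping 14 deg down towards the pivot. Fully pressed it is 43 mm lower, at z 73 mm, and within 5 mm of the same place seen from above.
- tray: Loose open white plastic tray, 116 (x) by 128 (y) by 24 mm high, walls 3 mm, floor falling 4 deg to -y, 0.3 kg, on the bench 2 to 6 cm from the dispenser's front, a little askew. Origin: centre of its underside; its +y points roughly to the dispenser. Home, its +y wall meets the front panel: origin at y -64, x 0 mm in the dispenser's frame. It slides under 1 to 4 N on the outside of its -y wall.
- cream_jar: Bystander: white cream jar with screw lid, 78 mm diameter, 84 mm high, at the right of the tray, near the bench's edge. Origin: centre of its underside.
- timer: Bystander: flat lab timer, 62 x 62 x 18 mm, lying beyond the tray. Origin: centre of its underside.
- stock_bottle: Bystander: white bottle with ribbed cap, 46 mm diameter, 102 mm high, left of the lever. Origin: centre of its underside.
- vial_1: Clear empty sample vial, 32 mm diameter, 70 mm long, 15 g, lying across the chute (lowest, against the gate at the start). Origin: centre of its base; z along its length to the neck.
- vial_1_mid (a point): Middle of vial_1, half-way along its axis (16 mm above the floor that it lies on).
- vial_2: Clear empty sample vial, 32 mm diameter, 70 mm long, 15 g, lying across the chute (middle at the start). Origin: centre of its base; z along its length to the neck.
- vial_2_mid (a point): Middle of vial_2, half-way along its axis (16 mm above the floor that it lies on).
- vial_3: Clear empty sample vial, 32 mm diameter, 70 mm long, 15 g, lying across the chute (uppermost at the start). Origin: centre of its base; z along its length to the neck.
- vial_3_mid (a point): Middle of vial_3, half-way along its axis (16 mm above the floor that it lies on).
There are look-alikes about, which are no part of the job. There is more than one size of the tray; the one meant has the size given above.

How it is judged:
By the outcome, as a careful person would: the job done as asked, in the order asked, and still so for the second after the job is handed in, with the robot touching nothing.
It also fails if it takes over 43 s, if anything falls off the work surface, if the arm or the gripper's body presses on something with over 40 N, if the wrist force passes 120 N, or if a joint passes its speed limit or range.

### The arm

A 7-joint arm with a two-finger parallel gripper is mounted at the origin on a cart in front of the work surface, level with it; the furniture and walls round the work are solid. World frame = base frame: x ahead of the robot, y to its left, z up, the work surface at z = 0. Lengths are in m, angles in degrees, forces in N, time in s.
With the tool pointing down it reaches from about 0.4 to 0.85 m from the base axis. Payload 4.4 kg.
Tool frame: the origin (TCP) lies midway between the tips of the shut fingers; the grasp point (between the pads) lies 19 mm behind it; z points along the fingers, y is the line along which they close (so a half turn about z gives the same grasp; the last joint's range is limited). The gripper opens to 94 mm and grips with 3 to 60 N. Pads are 16 mm wide; open, the fingers measure 119 mm over their backs; the gripper's body (75 mm by 177 mm) begins 78 mm behind the grasp point.
Start: joints at [-70.004, 36.005, 2.206, 86.941, -1.547, 57.084, -1.146], TCP at [0.262, 0.595, 0.205] pointing down, gripper open.
Joint ranges: [-175.42, 175.42], [-21.48, 121.26], [-71.46, 75.88], [10.55, 141.38], [-63.04, 243.04], [13.31, 113.54], [-168.57, 168.57]. Speed limits (degrees/s): [147.25, 147.25, 180, 180, 180, 180, 180].

### API

Orientations are given as a 3x3 rotation matrix whose columns are the frame's x, y, z axes.
In Python, from cell import manip gives the robot as it stands.
- The arm moves only by the tool send_rows, never from a script. Its argument "deltas" is a list of rows, each a list of 7 numbers: the finger opening in mm, from 0 to 94, then the shift along the world's x, y, z in mm, then the turn, a rotation vector about the world's x, y, z in rad. A call has 1 to 8 rows; each row is the pose to reach, as a shift and turn from the pose commanded when the call began; what a row does not reach only later rows make up. A row lasts 1/8 s, in which the tool goes at most 62.5 mm and 10.7 degrees, less where a joint would pass 70% of its speed; a pose out of reach is approached as far as the arm can. A call with a gripper value outside its range is refused whole. The fingers move at their own pace and stop on an object; the grip force is fixed at half the most. Time passes only in rows, so rows that repeat a pose let the fingers close. It gives the time, the measured TCP pose, the force, the opening and the grip force at its end, in the units of the state.
- manip.sense(): the state, without advancing time (a new reading comes with each control period).
- manip.snapshot(name): name is "scene" or "top" or "wrist"; returns the picture (400x640x3 uint8, red, green, blue); there is no depth.
- manip.camera_params(name): a dict with "fovy" (degrees; the focal length in pixels is half the picture's height over the tangent of half this angle, whatever the lens; pixels are square), "cx", "cy" (the principal point, pixels), "dist_coeffs" ([k1, k2, p1, p2, k3] as OpenCV has them; the pictures are not rectified), "R" (3x3) and "t" (3): a world point X has camera coordinates R X + t; the wrist camera has in their place "hand_eye" (4x4, takes a point from camera to tool coordinates, whose origin is the TCP and whose axes are the flange's). Camera axes: x right, y down, z forward; pixel columns grow to the right and rows downward; lengths in m; the calibration is good to about 2 mm. A picture is of the moment at which its call begins: read the wrist's pose just before it. camera_params takes no time and is no camera call.
- manip.hand_in(): hands the job in; it is judged then, once.
The state is a dict: "t": time; "joints": joint angles; "dq": joint speeds; "joint_efforts": joint torques, N m; "tool_pos": TCP position; "orientation": TCP orientation; "contact_force": force on the tool from outside, world axes, zero at the start; "wrist_torque": the same for the moment, N m; "gripper_width": opening from 0.0 (shut) to 1.0 (fully open); "gripper_force": force on a finger pad.
Only numpy, scipy, OpenCV 4.12 (cv2) and the standard library are available. Lean on these libraries where they do the work, as an engineer would, in place of code of your own. Each camera call takes 0.05 s, during which the arm holds its last target. There are 200 camera calls.

## Working session

There is one attempt and no reset: what is moved stays moved. The work goes in short steps, Python scripts to look and compute and a tool call to move; the robot and the scene stay as the last step left them, time stands still between calls to the robot, and variables do not carry over. Pictures are saved under pics/ and viewed, at most 10 in all, crops included, and the job is handed in when it is done.

Besides the shell and the picture viewer there is one more tool, called after "Call:" by a JSON object that holds its "fn" and its "kwargs", one argument or row to a line. send_rows: Moves the arm, as the interface text tells. Its arguments: {"type":"object","properties":{"deltas":{"type":"array"}},"required":["deltas"]}

```bash
mkdir -p pics; cat > h.py <<'E'
import numpy as np, cv2
from cell import manip
def save(n,f):
    im=manip.snapshot(n); cv2.imwrite(f,im[:,:,::-1]); return im
def K(p):
    f=200/np.tan(np.radians(p['fovy'])/2); return np.array([[f,0,p['cx']],[0,f,p['cy']],[0,0,1.]])
def ray(p,px):
    u=cv2.undistortPoints(np.array(px,float).reshape(-1,1,2),K(p),np.array(p['dist_coeffs'],float))[:,0]
    d=np.c_[u,np.ones(len(u))]; R=np.array(p['R']);t=np.array(p['t'])
    return -R.T@t, d@R
def onplane(p,px,z):
    o,d=ray(p,px); z=np.broadcast_to(z,len(d)); return o+d*((z-o[2])/d[:,2])[:,None]
def proj(p,X):
    R=np.array(p['R']);t=np.array(p['t'])
    return cv2.projectPoints(np.array(X,float).reshape(-1,3),cv2.Rodrigues(R)[0],t,K(p),np.array(p['dist_coeffs'],float))[0][:,0]
E
python3 - <<'E'
from h import *
save('scene','pics/s0.png');save('top','pics/t0.png')
for n in('scene','top'):
    p=manip.camera_params(n);print(n,-np.array(p['R']).T@p['t'],p['fovy'])
print(manip.sense())
E
```

```text
scene [-0.12171859  1.1975391   0.8380018 ] 46.52236526634189
top [0.37545492 0.08672639 1.49809809] 49.548833594779225
{'t': 0.1, 'joints': array([-70.00432121,  36.0534879 ,   2.20268328,  86.98809693,
        -1.54596888,  57.08297315,  -1.14670463]), 'dq': array([ 0.10738952, -0.17669106, -0.01818791, -0.19152373, -0.06756106,
        0.03110746,  0.12490877]), 'joint_efforts': array([ 2.55858577e-03, -5.50798595e+01,  1.14734922e+00, -1.87117946e+01,
       -5.21887711e-02,  1.91761390e-02,  3.81495795e-05]), 'tool_pos': array([0.26169273, 0.59436384, 0.20465964]), 'orientation': array([[-9.15199730e-01,  4.03000056e-01, -6.39767627e-04],
       [ 4.03000562e-01,  9.15198456e-01, -1.52742116e-03],
       [-3.00364678e-05, -1.65572215e-03, -9.99998629e-01]]), 'contact_force': array([-0.37649404,  0.50369684, -0.46913442]), 'wrist_torque': array([-0.05214884, -0.04678138,  0.00596692]), 'gripper_force': 0.0, 'gripper_width': 0.9941191006994887}
```

View pics/t0.png

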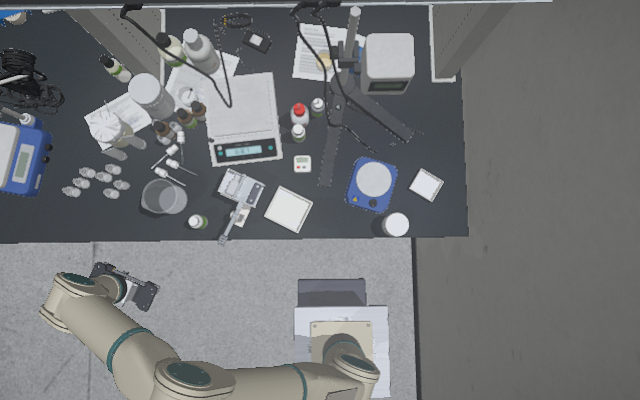

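View pics/s0.png

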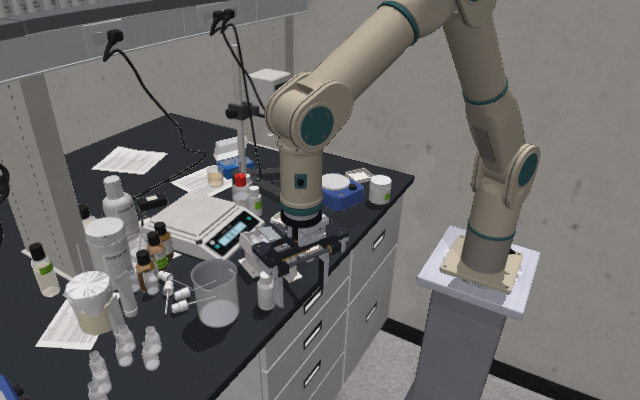

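The top view shows the dispenser at about (242,188), with its lever running to a pad near (224,242). The tray candidates are white squares at (288,208) and (426,185). The first is larger and next to the mouth; the second is smaller and far away. I'll confirm in an enlarged crop.

```bash
python3 - <<'E'
from h import *
im=cv2.imread('pics/t0.png')
cv2.imwrite('pics/t0c.png',cv2.resize(im[150:260,185:325],None,fx=5.4,fy=5.4,interpolation=cv2.INTER_CUBIC))
p=manip.camera_params('top')
for px in [[(276,186),(313,204),(300,231),(264,212)],[(419,169),(443,181),(431,201),(410,190)]]:
    X=onplane(p,px,.024);print(X.round(3).tolist(),np.linalg.norm(np.diff(X,axis=0),axis=1))
E
```

```text
[[0.561, 0.215, 0.024], [0.497, 0.09, 0.024], [0.406, 0.135, 0.024], [0.472, 0.257, 0.024]] [0.14111176 0.10195069 0.13882146]
[[0.612, -0.276, 0.024], [0.569, -0.357, 0.024], [0.501, -0.313, 0.024], [0.54, -0.243, 0.024]] [0.09114717 0.08095462 0.08017902]
```

View pics/t0c.png

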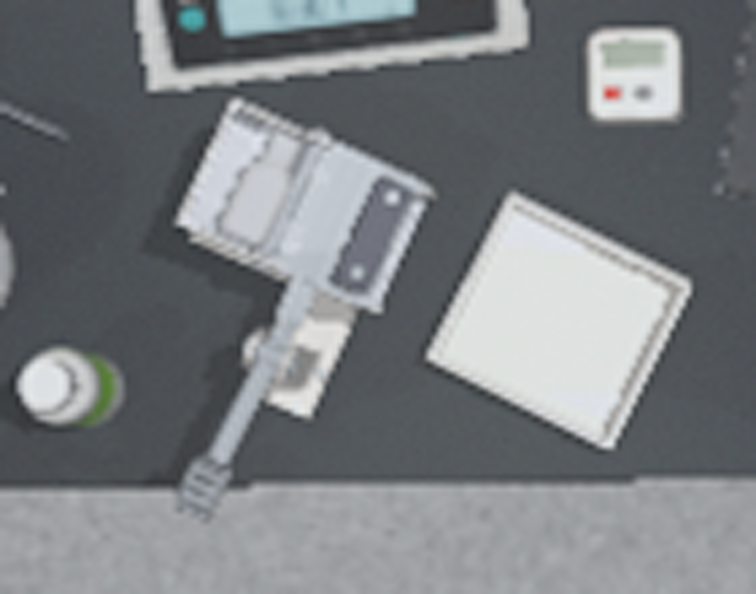

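The crop confirms it. The tray at full-frame (288,208) measures about 116x128 mm by its edges and faces the mouth, so it is the one meant. The one at (426,185) is about 80x85 mm, a look-alike. The dispenser's chute points down-right, and the pad is at crop (205,487).

```bash
python3 - <<'E'
from h import *
p=manip.camera_params('top')
c=lambda q:(np.array(q,float)+.5)/5.4-.5+[185,150]
X=onplane(p,c([(513,192),(690,288),(610,449),(428,357)]),.024)
print(X.round(4).tolist(),np.linalg.norm(np.diff(X,axis=0),axis=1),X.mean(0))
yv=X[0]+X[3]-X[1]-X[2];print('tray y dir deg',np.degrees(np.arctan2(yv[1],yv[0])))
print('pad',onplane(p,c([(205,487)]),.116))
print('chute corners z.11 back, z .08 front',onplane(p,c([(238,98),(178,225),(432,192),(380,312)]),[.11,.11,.08,.08]).round(4).tolist())
print('jar',onplane(p,[(396,224)],.084),'bottle',onplane(p,c([(50,385)]),.102))
w=manip.camera_params('wrist');print(w)
E
```

```text
[[0.5636, 0.2031, 0.024], [0.5008, 0.0917, 0.024], [0.4001, 0.1434, 0.024], [0.4596, 0.2575, 0.024]] [0.12793474 0.11323584 0.12870672] [0.48104263 0.1739254  0.024     ]
tray y dir deg 61.50939423247866
pad [[0.37985058 0.37831192 0.116     ]]
chute corners z.11 back, z .08 front [[0.612, 0.3609, 0.11], [0.5359, 0.3964, 0.11], [0.5572, 0.2481, 0.08], [0.4843, 0.2801, 0.08]]
jar [[ 0.42271079 -0.17987692  0.084     ]] bottle [[0.44188707 0.47398937 0.102     ]]
{'fovy': 66.13101346277949, 'cx': 319.4852082123583, 'cy': 202.47885132956364, 'dist_coeffs': array([-0.04571664,  0.        ,  0.        ,  0.        ,  0.        ]), 'hand_eye': array([[ 1.58983657e-05, -9.72054407e-01, -2.34755680e-01,
         7.00087708e-02],
       [ 9.99999981e-01, -3.01077601e-05,  1.92390430e-04,
         5.80400109e-05],
       [-1.94081933e-04, -2.34755679e-01,  9.72054388e-01,
        -1.79638789e-01],
       [ 0.00000000e+00,  0.00000000e+00,  0.00000000e+00,
         1.00000000e+00]])}
```

Call:
{"fn": "send_rows", "kwargs": {
  "deltas": [
    [76,20,-54,0,0,0,-0.18],
    [76,40,-108,0,0,0,-0.36],
    [76,60,-162,0,0,0,-0.54],
    [76,80,-216,0,0,0,-0.72],
    [76,100,-270,0,0,0,-0.9],
    [76,120,-324,0,0,0,-1.08],
    [76,140,-378,0,0,0,-1.26],
    [76,160,-432,0,0,0,-1.44]
  ]
}}

```text
t: 1.1
tool_pos: [0.4222, 0.1613, 0.2055]
orientation: [[0.286, 0.958, 0.0], [0.958, -0.286, 0.0], [0.0, 0.0, -1.0]]
contact_force: [0.3, -0.6, 1.3]
gripper_width: 0.809
gripper_force: 0.0
```

Call:
{"fn": "send_rows", "kwargs": {
  "deltas": [
    [76,18,-67,0,0,0,-0.152],
    [76,18,-67,0,0,0,-0.152],
    [76,18,-67,0,0,0,-0.152]
  ]
}}

```text
t: 1.48
tool_pos: [0.4397, 0.096, 0.2053]
orientation: [[0.423, 0.906, -0.001], [0.906, -0.423, 0.0], [0.0, -0.001, -1.0]]
contact_force: [-1.0, -0.3, -0.1]
gripper_width: 0.813
gripper_force: 0.0
```

```bash
python3 - <<'E'
from h import *
import json
s=manip.sense();im=save('wrist','pics/w1.png');save('top','pics/t1.png')
json.dump([s['tool_pos'].tolist(),s['orientation'].tolist()],open('w1.json','w'))
print(s['t'],s['tool_pos'],s['orientation'],s['contact_force'],s['joints'],np.abs(s['dq']).max())
E
```

```text
1.475 [0.43972206 0.09597975 0.20532758] [[ 4.22521923e-01  9.06352525e-01 -5.69641397e-04]
 [ 9.06352703e-01 -4.22521807e-01  3.17322364e-04]
 [ 4.69200136e-05 -6.50371676e-04 -9.99999787e-01]] [-0.9536997  -0.2880166  -0.10048277] [-37.65777214  22.06972923  29.66512325 117.97128109 -15.64070234
  43.72951993 -23.38176495] 1.9713444122833967
```

View pics/w1.png

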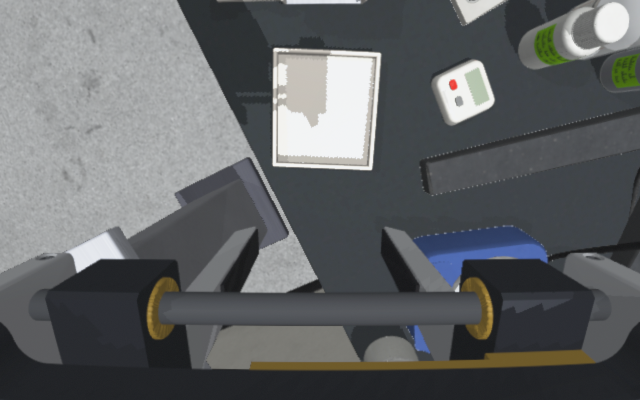

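The wrist view shows the tray at (273..380, 48..168), but the dispenser is just off the top edge. I'll step forward for a view of it.

Call:
{"fn": "send_rows", "kwargs": {
  "deltas": [
    [76,20,42,0,0,0,0],
    [76,38,81,0,0,0,0],
    [76,38,81,0,0,0,0]
  ]
}}

```text
t: 1.95
tool_pos: [0.4779, 0.1824, 0.2048]
orientation: [[0.414, 0.91, 0.0], [0.91, -0.414, 0.001], [0.001, -0.001, -1.0]]
contact_force: [0.2, 0.1, 0.0]
gripper_width: 0.81
gripper_force: 0.0
```

```bash
python3 - <<'E'
from h import *
import json
s=manip.sense();im=save('wrist','pics/w2.png')
json.dump([s['tool_pos'].tolist(),s['orientation'].tolist()],open('w2.json','w'))
cv2.imwrite('pics/w2c.png',cv2.resize(im[0:240,130:450,::-1],None,fx=2.5,fy=2.5,interpolation=cv2.INTER_CUBIC))
print(s['t'],s['tool_pos'])
E
```

```text
1.95 [0.47791399 0.18236408 0.20483464]
```

View pics/w2c.png

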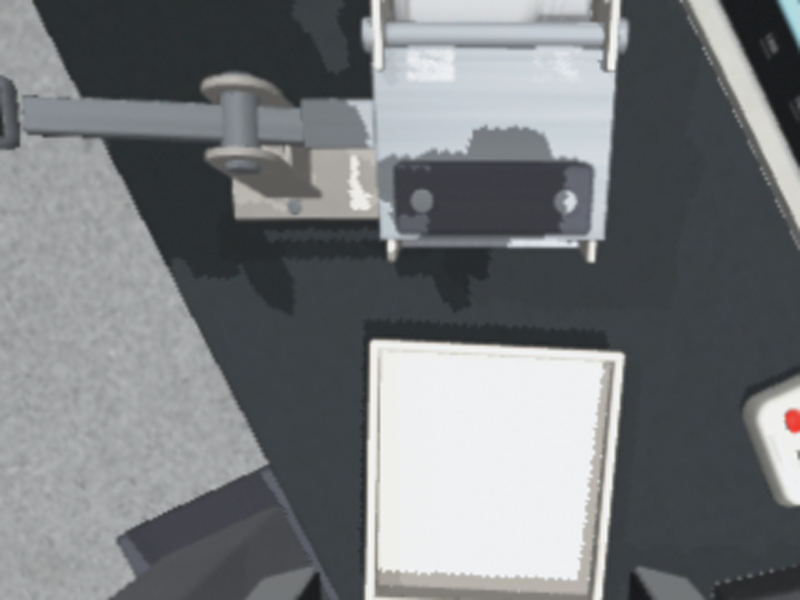

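This view is clear. Nose wall tips are at crop (391,258) and (591,259), the pivot pin is around (240,124), and the tray's near edge runs (371,342)-(624,354). I'll fit the poses from these.

```bash
cat >> h.py <<'E'
import json
def wcam(f):
    p=dict(manip.camera_params('wrist'));pos,R=json.load(open(f)) if isinstance(f,str) else f
    T=np.eye(4);T[:3,:3]=R;T[:3,3]=pos;T=np.linalg.inv(T@p['hand_eye']);p['R']=T[:3,:3];p['t']=T[:3,3];return p
E
python3 - <<'E'
from h import *
p=wcam('w2.json')
c=lambda q:(np.array(q,float)+.5)/2.5-.5+[130,0]
ang=lambda a,b:np.degrees(np.arctan2(b[1]-a[1],b[0]-a[0]))
for z in(.034,.05):
    N=onplane(p,c([(391,256),(591,257)]),z);print('nose',z,N,np.linalg.norm(N[1]-N[0]),ang(N[0],N[1]))
P=onplane(p,c([(240,124),(240,80),(240,165)]),.087);print('pivot',P)
S=onplane(p,c([(234,218),(380,217),(234,170)]),.0);print('stand z0',S,ang(S[0],S[1]))
T=onplane(p,c([(371,341),(624,353),(366,598)]),.024);print('tray',T,np.linalg.norm(T[1]-T[0]),ang(T[0],T[1]),ang(T[0],T[2]))
from scipy.optimize import least_squares
def W(q,X):
    a=q[2];X=np.array(X);return np.c_[q[0]+X[:,0]*np.cos(a)-X[:,1]*np.sin(a),q[1]+X[:,0]*np.sin(a)+X[:,1]*np.cos(a),X[:,2]]
tp=manip.camera_params('top');c1=lambda q:(np.array(q,float)+.5)/5.4-.5+[185,150]
def res(q,top=True):
    zn=q[3]
    r=proj(p,W(q,[(-.040,-.013,zn),(.040,-.013,zn),(-.091,.024,.087)]))-c([(391,257),(591,258),(240,124)])
    rt=proj(tp,W(q,[(-.176,.024,.116)]))-c1([(205,487)])
    return np.r_[r.ravel(),rt.ravel()*top*1.5]
for top in(0,1):
    f=least_squares(lambda q:res(q,top),[.526,.276,-.436,.04]);print(f.x,np.degrees(f.x[2]),res(f.x).round(2))
q=f.x
d=(T[0]+T[1])/2
yv=np.array([-np.sin(q[2]),np.cos(q[2])]);xv=np.array([yv[1],-yv[0]])
for X in T:print('tray corner in disp',(X[:2]-q[:2])@xv,(X[:2]-q[:2])@yv)
E
```

```text
nose 0.034 [[0.4823339  0.28612434 0.034     ]
 [0.56185134 0.24953885 0.034     ]] 0.08753011322046515 -24.70687074631322
nose 0.05 [[0.48333184 0.28424009 0.05      ]
 [0.55922002 0.2493244  0.05      ]] 0.08353515127635124 -24.70687074631321
pivot [[0.45598034 0.34431881 0.087     ]
 [0.46285906 0.3574536  0.087     ]
 [0.44944086 0.33188974 0.087     ]]
stand z0 [[0.41962977 0.33741358 0.        ]
 [0.48320695 0.30841185 0.        ]
 [0.42980389 0.3565797  0.        ]] -24.520847423586474
tray [[0.45698067 0.25726887 0.024     ]
 [0.56101794 0.20404131 0.024     ]
 [0.39932279 0.14592391 0.024     ]] 0.11686285174726135 -27.095197387478336 -117.37652796518304
[ 0.52639462  0.27902178 -0.47639867  0.05729514] -27.295632894882772 [-0.06 -3.12 -1.8   0.54  1.68  2.11 -1.3  -0.52]
[ 0.52645912  0.27909178 -0.47076165  0.05692751] -26.9726554829313 [ 0.07 -2.94 -1.73  0.26  1.56  2.6  -0.94 -0.29]
tray corner in disp -0.052022681765554114 -0.05096209100924511
tray corner in disp 0.06483990269934209 -0.051212032377140664
tray corner in disp -0.052906521987071874 -0.17634690417863338
```

```bash
python3 - <<'E'
from h import *
s=manip.sense();R=s['orientation'];print(s['tool_pos'],np.degrees(np.arctan2(R[1,1],R[0,1])),s['contact_force'])
E
```

```text
[0.47718385 0.17971548 0.20486967] -24.637673991991328 [-0.44798429 -0.67514006  0.06391217]
```

Call:
{"fn": "send_rows", "kwargs": {
  "deltas": [
    [76,-18,-42,0,0,0,0],
    [76,-36,-83,-10,0,0,0],
    [76,-36,-83,-60,0,0,0],
    [76,-36,-83,-110,0,0,0],
    [76,-36,-83,-155,0,0,0],
    [76,-36,-83,-185,0,0,0],
    [76,-36,-83,-194,0,0,0],
    [76,-36,-83,-194,0,0,0]
  ]
}}

```text
t: 3.0
tool_pos: [0.4416, 0.0937, 0.0117]
orientation: [[0.422, 0.906, -0.001], [0.906, -0.422, -0.0], [-0.0, -0.0, -1.0]]
contact_force: [0.6, 0.7, 0.5]
gripper_width: 0.808
gripper_force: 0.0
```

Call:
{"fn": "send_rows", "kwargs": {
  "deltas": [
    [76,3.4,7.3,0,0,0,0],
    [76,5.9,12.7,0,0,0,0],
    [76,8.4,18.2,0,0,0,0],
    [76,10.9,23.6,0,0,0,0],
    [76,13.4,29.1,0,0,0,0],
    [76,15.9,34.5,0,0,0,0],
    [76,18.4,40,0,0,0,0],
    [76,20.9,45.4,0,0,0,0]
  ]
}}

```text
t: 4.0
tool_pos: [0.4628, 0.1397, 0.0114]
orientation: [[0.422, 0.906, -0.0], [0.906, -0.422, 0.0], [-0.0, -0.0, -1.0]]
contact_force: [-0.6, -3.1, 1.5]
gripper_width: 0.807
gripper_force: 1.4
```

Call:
{"fn": "send_rows", "kwargs": {
  "deltas": [
    [76,1.7,3.6,0,0,0,0],
    [76,2.9,6.4,0,0,0,0],
    [76,4.2,9.1,0,0,0,0],
    [76,5,10.9,0,0,0,0],
    [76,5,10.9,0,0,0,0]
  ]
}}

```text
t: 4.62
tool_pos: [0.4682, 0.1509, 0.0115]
orientation: [[0.422, 0.907, 0.001], [0.907, -0.422, 0.001], [0.001, 0.0, -1.0]]
contact_force: [-0.6, -0.3, -0.6]
gripper_width: 0.807
gripper_force: 0.0
```

```bash
python3 - <<'E'
from h import *
s=manip.sense();save('top','pics/t2.png');im=save('wrist','pics/w3.png')
json.dump([s['tool_pos'].tolist(),s['orientation'].tolist()],open('w3.json','w'))
print(s['t'],s['tool_pos'],s['contact_force'])
cv2.imwrite('pics/w3c.png',cv2.resize(im[0:300,130:530,::-1],None,fx=2,fy=2,interpolation=cv2.INTER_CUBIC))
E
```

```text
4.625 [0.46820735 0.15085901 0.01148867] [-0.55529114 -0.31055988 -0.59833099]
```

View pics/w3c.png

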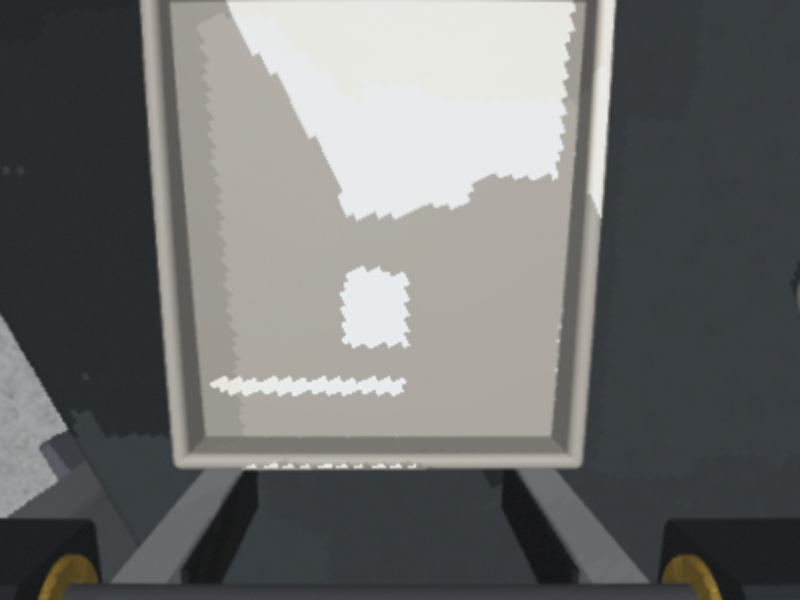

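The tray is square to the gripper. Its −y wall (175..582, 467) is centred on the tool axis, with no tilt. Roughly 6–10 mm remain.

Call:
{"fn": "send_rows", "kwargs": {
  "deltas": [
    [76,0.6,1.4,0,0,0,0],
    [76,1.3,2.7,0,0,0,0],
    [76,1.9,4.1,0,0,0,0],
    [76,2.5,5.4,0,0,0,0]
  ]
}}

```text
t: 5.22
tool_pos: [0.4702, 0.1553, 0.0115]
orientation: [[0.423, 0.906, -0.0], [0.906, -0.423, -0.0], [-0.0, -0.0, -1.0]]
contact_force: [-1.1, -4.0, 3.4]
gripper_width: 0.807
gripper_force: 1.8
```

Call:
{"fn": "send_rows", "kwargs": {
  "deltas": [
    [76,0.4,0.9,0,0,0,0],
    [76,0.8,1.8,0,0,0,0]
  ]
}}

```text
t: 5.48
tool_pos: [0.4711, 0.1573, 0.0115]
orientation: [[0.422, 0.906, -0.0], [0.906, -0.422, -0.0], [-0.0, -0.0, -1.0]]
contact_force: [-1.9, -2.7, 3.8]
gripper_width: 0.811
gripper_force: 2.0
```

Call:
{"fn": "send_rows", "kwargs": {
  "deltas": [
    [76,0.4,0.9,0,0,0,0],
    [76,0.8,1.8,0,0,0,0]
  ]
}}

```text
t: 5.72
tool_pos: [0.4716, 0.1584, 0.0115]
orientation: [[0.423, 0.906, -0.001], [0.906, -0.423, -0.001], [-0.001, -0.0, -1.0]]
contact_force: [-2.9, -5.7, 5.3]
gripper_width: 0.814
gripper_force: 3.5
```

Call:
{"fn": "send_rows", "kwargs": {
  "deltas": [
    [76,0.4,0.9,0,0,0,0],
    [76,0.8,1.8,0,0,0,0]
  ]
}}

```text
t: 5.98
tool_pos: [0.4716, 0.1584, 0.0115]
orientation: [[0.423, 0.906, -0.002], [0.906, -0.423, -0.003], [-0.003, -0.001, -1.0]]
contact_force: [-3.7, -10.2, 7.7]
gripper_width: 0.812
gripper_force: 5.4
```

Call:
{"fn": "send_rows", "kwargs": {
  "deltas": [
    [76,0.4,0.9,0,0,0,0],
    [76,0.4,0.9,0,0,0,0],
    [76,-1.5,-3.2,0,0,0,0],
    [76,-4,-8.6,0,0,0,0],
    [76,-12,-26,0,0,0,0],
    [76,-12,-26,40,0,0,0],
    [20,-12,-26,100,0,0,0],
    [0,-12,-26,160,0,0,0]
  ]
}}

```text
t: 6.98
tool_pos: [0.4608, 0.1358, 0.1731]
orientation: [[0.422, 0.907, 0.0], [0.907, -0.422, 0.001], [0.001, -0.0, -1.0]]
contact_force: [1.2, 1.0, -0.0]
gripper_width: 0.629
gripper_force: 0.0
```

Call:
{"fn": "send_rows", "kwargs": {
  "deltas": [
    [0,5,15,20,0,0,0],
    [0,17,42,34,0,0,0],
    [0,17,42,34,0,0,0],
    [0,17,42,34,0,0,0]
  ]
}}

```text
t: 7.48
tool_pos: [0.4769, 0.1764, 0.2048]
orientation: [[0.422, 0.907, -0.001], [0.907, -0.422, -0.001], [-0.001, -0.001, -1.0]]
contact_force: [0.2, 0.5, 0.4]
gripper_width: 0.206
gripper_force: 0.0
```

```bash
python3 - <<'E'
from h import *
s=manip.sense();im=save('wrist','pics/w4.png')
json.dump([s['tool_pos'].tolist(),s['orientation'].tolist()],open('w4.json','w'))
cv2.imwrite('pics/w4c.png',cv2.resize(im[0:240,130:450,::-1],None,fx=2.5,fy=2.5,interpolation=cv2.INTER_CUBIC))
print(s['t'],s['tool_pos'],s['orientation'][:,1])
E
```

```text
7.475 [0.47691001 0.17644573 0.204839  ] [ 0.90651782 -0.42216655 -0.00092247]
```

View pics/w4c.png

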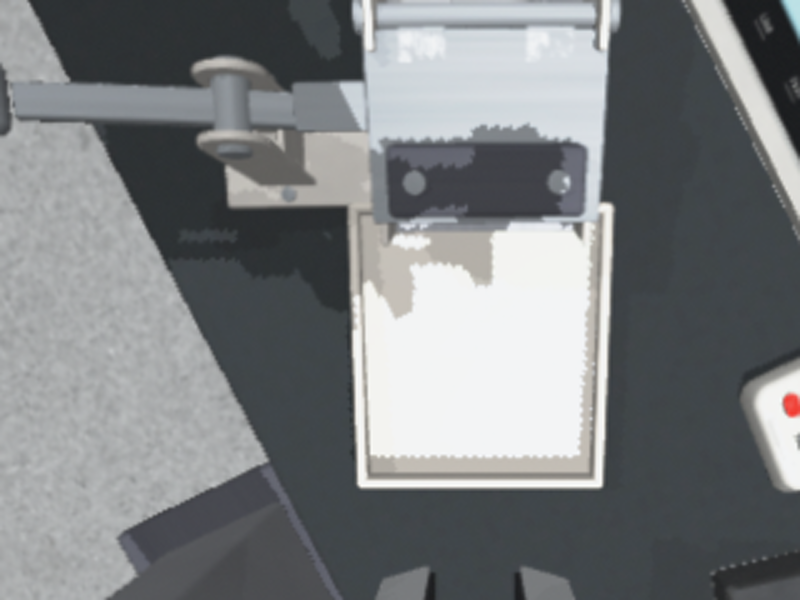

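The tray now sits under the nose. Its edges (349..612, 206) and (357..603, 487) run parallel to the gate and stand edges and are centred within about 2 mm. Next is the pad.

Call:
{"fn": "send_rows", "kwargs": {
  "deltas": [
    [0,-25,50,0,0,0,0],
    [0,-50,101,0,0,0,0],
    [0,-75,151,0,0,0,0],
    [0,-99,201,0,0,0,0],
    [0,-99,201,-30,0,0,0],
    [0,-99,201,-55,0,0,0],
    [0,-99,201,-55,0,0,0]
  ]
}}

```text
t: 8.4
tool_pos: [0.3775, 0.3758, 0.1485]
orientation: [[0.424, 0.906, -0.003], [0.906, -0.424, -0.004], [-0.005, -0.001, -1.0]]
contact_force: [-0.7, 0.4, 0.2]
gripper_width: 0.005
gripper_force: 0.0
```

```bash
python3 - <<'E'
from h import *
s=manip.sense();im=save('wrist','pics/w5.png')
f=[s['tool_pos'].tolist(),s['orientation'].tolist()];json.dump(f,open('w5.json','w'))
p=wcam('w5.json');print(s['t'],s['tool_pos'],s['contact_force'],s['gripper_width'])
print('tcp px',proj(p,[s['tool_pos']]),'pad px',proj(p,[[.379,.378,.116]]))
cv2.imwrite('pics/w5c.png',cv2.resize(im[60:300,160:480,::-1],None,fx=2.5,fy=2.5,interpolation=cv2.INTER_CUBIC))
E
```

```text
8.4 [0.3774965  0.37583487 0.14854868] [-0.66274964  0.42030324  0.23262189] 0.004922416673378525
tcp px [[323.01176313 240.78944261]] pad px [[323.23254986 221.11242789]]
```

View pics/w5c.png

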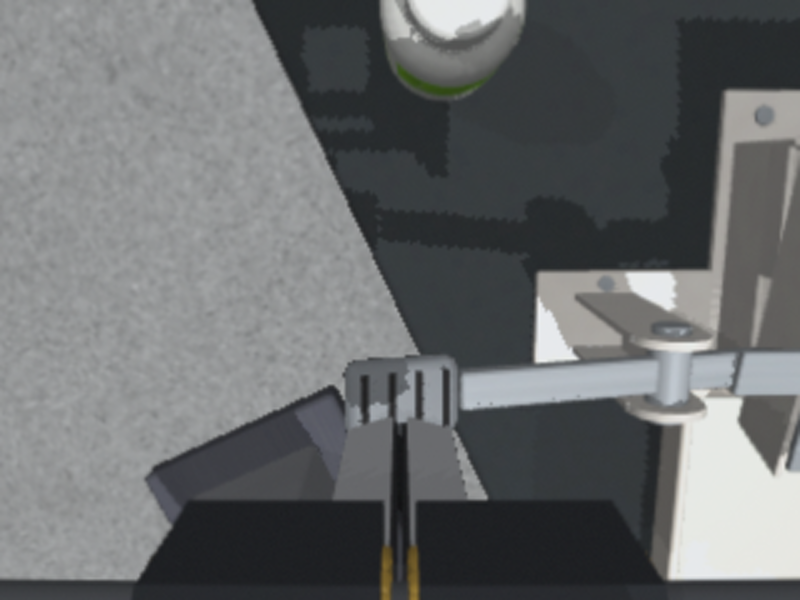

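```bash
python3 - <<'E'
from h import *
p=wcam('w5.json')
c=lambda q:(np.array(q,float)+.5)/2.5-.5+[160,60]
print(onplane(p,c([(401.5,393),(401,357),(345,394),(458,390)]),[.116,.116,.120,.112]).round(4))
print(manip.sense()['tool_pos'])
E
```

```text
[[0.3784 0.3818 0.116 ]
 [0.3828 0.3915 0.116 ]
 [0.3643 0.3893 0.12  ]
 [0.3933 0.3745 0.112 ]]
[0.37856682 0.37652063 0.14981567]
```

Call:
{"fn": "send_rows", "kwargs": {
  "deltas": [
    [0,-0.5,3,-15,0,0,0],
    [0,-0.5,3,-27,0,0,0],
    [0,-0.5,3,-33,0,0,0],
    [0,-0.5,3,-39,0,0,0],
    [0,-0.5,3,-45,0,0,0],
    [0,-0.5,3,-51,0,0,0],
    [0,-0.5,3,-57,0,0,0],
    [0,-0.5,3,-63,0,0,0]
  ]
}}

```text
t: 9.45
tool_pos: [0.3757, 0.3823, 0.0877]
orientation: [[0.421, 0.907, -0.004], [0.907, -0.421, 0.002], [-0.0, -0.004, -1.0]]
contact_force: [-5.5, 2.0, 6.2]
gripper_width: 0.003
gripper_force: 3.7
```

Call:
{"fn": "send_rows", "kwargs": {
  "deltas": [
    [0,0,0,-5,0,0,0],
    [0,0,0,-10,0,0,0],
    [0,0,0,-14,0,0,0],
    [0,0,0,-17,0,0,0],
    [0,0,0,-19,0,0,0],
    [0,0,0,-19,0,0,0]
  ]
}}

```text
t: 10.2
tool_pos: [0.3771, 0.3819, 0.0714]
orientation: [[0.422, 0.907, -0.003], [0.907, -0.422, 0.003], [0.002, -0.004, -1.0]]
contact_force: [-8.4, -2.1, 30.0]
gripper_width: 0.005
gripper_force: 15.1
```

Call:
{"fn": "send_rows", "kwargs": {
  "deltas": [
    [0,0,0,1,0,0,0],
    [0,0,0,1,0,0,0],
    [0,0,0,1,0,0,0],
    [0,0,0,1,0,0,0],
    [0,0,0,1,0,0,0],
    [0,0,0,1,0,0,0],
    [0,0,0,1,0,0,0],
    [0,0,0,1,0,0,0]
  ]
}}

```text
t: 11.2
tool_pos: [0.377, 0.3819, 0.0718]
orientation: [[0.422, 0.907, -0.002], [0.907, -0.422, 0.003], [0.002, -0.003, -1.0]]
contact_force: [-6.5, -0.8, 24.8]
gripper_width: 0.007
gripper_force: 12.3
```

Call:
{"fn": "send_rows", "kwargs": {
  "deltas": [
    [0,0,0,0,0,0,0],
    [0,0,0,0,0,0,0],
    [0,0,0,0,0,0,0],
    [0,0,0,0,0,0,0],
    [0,0,0,0,0,0,0],
    [0,0,0,0,0,0,0],
    [0,0,0,0,0,0,0],
    [0,0,0,0,0,0,0]
  ]
}}

```text
t: 12.2
tool_pos: [0.377, 0.3819, 0.0718]
orientation: [[0.422, 0.907, -0.002], [0.907, -0.422, 0.003], [0.002, -0.003, -1.0]]
contact_force: [-7.1, -0.7, 23.6]
gripper_width: 0.004
gripper_force: 12.3
```

```bash
python3 - <<'E'
from h import *
t=save('top','pics/t6.png')[:,:,::-1];s=save('scene','pics/s6.png')[:,:,::-1]
a=cv2.resize(t[155:245,200:320],(800,600),interpolation=cv2.INTER_CUBIC)[:, :]
b=cv2.resize(s[190:310,220:380],(400,300),interpolation=cv2.INTER_CUBIC)
a=cv2.resize(a,(400,300));c=np.hstack([a,b]);cv2.imwrite('pics/c6.png',c)
E
```

```text
(no output)
```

View pics/c6.png

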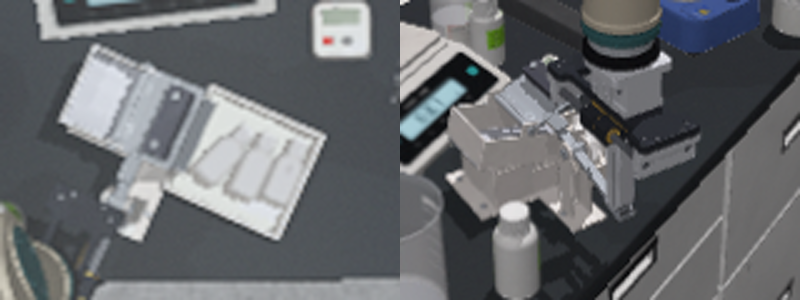

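All three vials lie in the tray, at left-panel crop (215,155), (250,165) and (287,172), and the chute is empty. I'll release the lever gently.

Call:
{"fn": "send_rows", "kwargs": {
  "deltas": [
    [0,0,0,5,0,0,0],
    [0,0,0,10,0,0,0],
    [0,0,0,15,0,0,0],
    [0,0,0,20,0,0,0],
    [0,0,0,25,0,0,0],
    [0,0,0,30,0,0,0],
    [0,0,0,35,0,0,0],
    [0,0,0,40,0,0,0]
  ]
}}

```text
t: 13.3
tool_pos: [0.3805, 0.3802, 0.1101]
orientation: [[0.423, 0.906, 0.004], [0.906, -0.423, -0.0], [0.001, 0.004, -1.0]]
contact_force: [1.2, -0.8, 2.8]
gripper_width: 0.008
gripper_force: 1.8
```

Call:
{"fn": "send_rows", "kwargs": {
  "deltas": [
    [0,0,0,5,0,0,0],
    [0,0,0,10,0,0,0],
    [0,0,0,25,0,0,0],
    [0,0,0,60,0,0,0],
    [0,-20,30,100,0,0,0],
    [0,-50,60,110,0,0,0],
    [0,-80,90,110,0,0,0],
    [0,-80,90,110,0,0,0]
  ]
}}

```text
t: 14.3
tool_pos: [0.2943, 0.474, 0.2197]
orientation: [[0.416, 0.91, -0.002], [0.91, -0.416, 0.001], [0.0, -0.002, -1.0]]
contact_force: [-0.1, -0.7, -0.3]
gripper_width: 0.004
gripper_force: 0.0
```

```bash
python3 - <<'E'
from h import *
t=save('top','pics/t7.png')[:,:,::-1];s=save('scene','pics/s7.png')[:,:,::-1]
a=cv2.resize(t[150:250,195:325],(520,400),interpolation=cv2.INTER_CUBIC)
b=cv2.resize(s[200:310,240:330],None,fx=400/110,fy=400/110,interpolation=cv2.INTER_CUBIC)[:,:280]
cv2.imwrite('pics/c7.png',np.hstack([a,b]))
p=manip.camera_params('top');a0=cv2.imread('pics/t0.png').astype(int)
print(np.abs(a0-t)[205:240,380:412].mean(),np.abs(a0-t)[152:176,292:314].mean(),np.abs(a0-t)[212:232,186:210].mean())
E
```

```text
0.9029761904761905 0.9154040404040404 1.4340277777777777
```

View pics/c7.png

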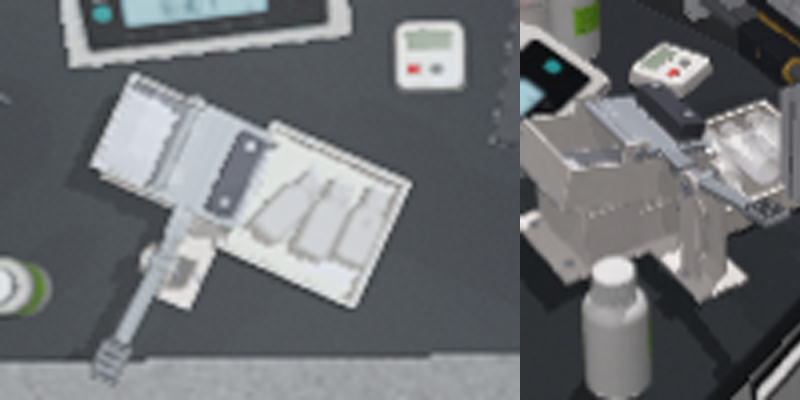

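The gate plate and lever look back at rest, the three vials are in the tray, and the bystanders haven't moved. One last numeric check on the gate, the lever and the tray's seat.

```bash
python3 - <<'E'
from h import *
a=[cv2.imread(f'pics/{n}.png')for n in('t0','t6','t7')]
M=np.zeros((400,640),np.uint8);g=lambda q:np.array([(x/5.4+185,y/5.4+150)for x,y in q],np.int32)
for nm,q in(('gate',[(300,140),(425,195),(375,300),(260,250)]),('lever',[(285,290),(315,295),(215,515),(180,505)])):
    m=M.copy();cv2.fillPoly(m,[g(q)],1);m=m>0
    print(nm,'vs t0: pressed',np.abs(a[1].astype(int)-a[0])[m].mean(),'now',np.abs(a[2].astype(int)-a[0])[m].mean())
p=manip.camera_params('top');X=onplane(p,(np.array([(410,183),(355,306),(273,121)])+.5)/4-.5+[195,150],.024)
print(X,np.degrees(np.arctan2(*(X[0]-X[1])[1::-1])))
d=(X[:,:2]-[.5275,.280]);print(d@[.908,-.419],d@[.419,.908])
# tray from wrist right after push
w=wcam('w4.json');Y=onplane(w,(np.array([(603,488),(357,488),(612,206),(349,206)])+.5)/2.5-.5+[130,0],.024);d=Y[:,:2]-[.5275,.280];print(d@[.908,-.419],d@[.419,.908])
E
```

```text
gate vs t0: pressed 32.33451746595619 now 3.1503848431024273
lever vs t0: pressed 43.141666666666666 now 2.298958333333333
[[0.52750245 0.14342033 0.024     ]
 [0.42320839 0.19132823 0.024     ]
 [0.58274748 0.26033594 0.024     ]] -24.671872730619523
[ 0.0572291  -0.05754331  0.05840396] [-0.12401331 -0.12421216  0.00529373]
[ 0.05668906 -0.06155152  0.05647429 -0.06039878] [-0.12553447 -0.12516892  0.00271025  0.00311283]
```

```bash
python3 -c "
from cell import manip
print(manip.hand_in())"
```

```text
the job is handed in; nothing more can be done
None
```

I handed the job in at about 14 s: the tray is square and home under the mouth, all three vials are in it, the gate is shut with the lever back at rest, and the jar, bottle and timer have not moved.

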